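Bolt the parts case and hold it up level

ROBOT

A 7-joint arm with a two-finger parallel gripper is mounted at the origin on the work surface; the furniture and walls round the work are solid. World frame = base frame: x ahead of the robot, y to its left, z up, the work surface at z = 0. Lengths are in m, angles in rad, forces in N, time in s.
With the tool pointing down it reaches from about 0.425 to 0.925 m from the base axis. Payload 6.8 kg.
Tool frame: the origin (TCP) lies at the very end of the fingers, on their centre line; the grasp point (between the pads) lies 19 mm behind it; z points along the fingers, y is the line along which they close (so a half turn about z gives the same grasp; the last joint's range is limited). The gripper opens to 85 mm and grips with 20 to 120 N. Pads are 22 mm wide; open, the fingers measure 114 mm over their backs; the gripper's body (76 mm by 85 mm) begins 54 mm behind the grasp point. The pads swing forward as they close: fully open they stand 13 mm farther back than shut.
Start: joints at [1.072, 0.477, 0.022, 1.555, -0.011, 1.109, -0.083], TCP at [0.257, -0.624, 0.231] pointing down, gripper open.
Joint ranges: [-2.96, 2.96], [-0.34, 2.1], [-1.41, 1.46], [0.24, 2.44], [-1.37, 4.51], [0.17, 1.92], [-2.96, 2.96]. Speed limits (rad/s): [2.39, 2.39, 3.14, 3.14, 3.14, 3.14, 3.14].

INTERFACE

Orientations are given as a unit quaternion [w, x, y, z].
In Python, from station import bot gives the robot as it stands.
- The arm moves only by the tool jog_arm, never from a script. Its argument "motion" is a list of rows, each a list of 7 numbers: the turn, a rotation vector about the tool's x, y, z in rad, then the shift along the tool's x, y, z in mm, then the finger opening in mm, from 0 to 85.4. A call has 1 to 10 rows; each row is the pose to reach, as a shift and turn from the pose commanded when the call began, along the tool's axes at that moment; what a row does not reach only later rows make up. A row lasts 1/8 s, in which the tool goes at most 62.5 mm and 10.7 degrees, less where a joint would pass 70% of its speed; a pose out of reach is approached as far as the arm can. A call with a gripper value outside its range is refused whole. The fingers move at their own pace and stop on an object; "grip_force" is the grip in N (left out, the last holds). Time passes only in rows, so rows that repeat a pose let the fingers close. It gives the time, the measured TCP pose, the force, the opening and the grip force at its end, in the units of the state.
- bot.get_obs(): the state, without advancing time (a new reading comes with each control period).
- bot.read_camera(name): name is "scene" or "top"; returns a dict with "pixels" (420x560x3 uint8, red, green, blue), "camera_matrix" (3x3 intrinsics, pixels), "distortion" ([k1, k2, p1, p2, k3] as OpenCV has them; the pictures are not rectified), "T" (4x4, takes a point from camera to world coordinates). Camera axes: x right, y down, z forward; pixel columns grow to the right and rows downward; lengths in m; the calibration is good to about 2 mm. A picture is of the moment at which its call begins. There is no depth.
- bot.hand_in(): hands the job in; it is judged then, once.
Trained networks look in a picture, given as the dict that the camera call returned (one of the last four; its "shot" number tells which), for a name from the list of things; names that differ only in an ending like _2 or _b are one class to them, and where a whole thing is asked for, a point or a joint stands for the part that bears it (a point fixed in the world has none). Each returns a list of dicts, best first, with "score" (0 to 1); they miss things now and then, are a little off and sometimes report something else, mostly with a low value. They report only what shows in the picture. A call takes as long as a camera call.
- bot.spot_in(thing, picture): "xy" ([column, row] in pixels, amid what is visible of it).
- bot.tip_of(thing, picture): "xy" ([column, row] in pixels: a listed point, or the origin of a listed thing).
The state is a dict: "t": time; "q": joint angles; "joint_vel": joint speeds; "joint_torque": joint torques, N m; "eef_pos": TCP position; "tool_rot": TCP orientation; "contact_force": force on the tool from outside, world axes, zero at the start; "torque": the same for the moment, N m; "gripper_width": opening from 0.0 (shut) to 1.0 (fully open); "grasp_force": force on a finger pad.
Only numpy, scipy, OpenCV 4.12 (cv2) and the standard library are available. Lean on these libraries where they do the work, as an engineer would, in place of code of your own. Each camera call takes 0.05 s, during which the arm holds its last target. There are 200 camera calls.

TASK

The lid of the blue parts case is not locked yet: with the case still standing on the bench, slide the bolt on the lid all the way home through its keeper, by its red knob. Then lift the whole case by its black handle and hold it in the air, level and still, with its underside about 15 cm above the bench; the program finishes while the gripper is still holding it. Keep the case from tipping, and leave the washer tin, the label roll and the tape measure where they are.

Things in the scene. Friction and masses are not known exactly. Their poses are not given: they have to be found in the camera images.
- case_base: loose blue open box, lower part of the case, 170 (x) x 84 (y) x 45 mm high, 0.3 to 0.55 kg. Origin: centre of its underside; z up; x along its length. At x = +90 and -90 mm a steel keeper loop (28 mm wide, 6 thick) rises to z = 76, with a window 16 mm wide, its top at z = 69. The box hangs from the lid by these two loops only
- case_lid: loose grey lid, 166 x 82 x 6 mm, 0.28 kg with bolt, on the rim of the box, located by a spigot with 2 mm play. Origin: centre of its plate's underside, 45 mm above the box's origin; same axes. A fixed tongue at its -x end already sits in that keeper; at +x the sliding bolt must hold it, else the lid comes off when lifted
- bolt (a joint): slide of the steel bolt along the lid's +x, in m: 0 = drawn back, 0.026 = fully home (end stop; its tip then stands 13 mm out beyond the +x keeper). It stays where it is left; about 1.2 N of friction. It starts at 0 to 0.006
- bolt_knob (a point): point on the axis of the bolt's red knob, 6 mm below its top; moves with the bolt. The knob is an upright post, 12 mm thick, its top 51 mm above the lid plate. The bolt guides beside it reach 20 mm above the plate: fingertips at most 26 mm below this point pass over them. At bolt = 0 it lies 45 mm to +x of the lid's centre, on its midline
- handle_grip (a point): centre of the grip bar of the fixed black handle, 58 mm above the lid's origin. The bar runs along the lid's y: 80 mm long, 14 wide (x), 16 high; 44 mm free below it down to the lid plate, where the bolt rod reaches 16 mm above the plate; two posts, 57 mm apart inside
- board_top (a point): fixed: middle of the top edge of a tall upright board that stands along the far edge of the bench, 560 mm long, 18 mm thick, its top 320 mm above the bench; its ends lie at (+72, +270) and (-72, -270) mm in x, y from this point. Keep gripper and arm clear of it
- washer_tin: bystander: round open metal tin, 61 mm in diameter, 24 mm high; origin at the centre of its underside
- label_roll: bystander: white roll standing on end, 62 mm in diameter, 51 mm high; origin at the centre of its underside
- tape_measure: bystander: yellow tape measure, 35 x 89 x 62 mm high; origin at the centre of its underside

How it is judged:
By the outcome, as a careful person would: the job done as asked, in the order asked, and still so for the second after the job is handed in, while the arm keeps its last pose, push and grip.
It also fails if it takes over 48 s, if anything falls off the work surface, if the arm or the gripper's body presses on something with over 40 N, if the wrist force passes 120 N, or if a joint passes its speed limit or range.

## Working session

There is one attempt and no reset: what is moved stays moved. The work goes in short steps, Python scripts to look and compute and a tool call to move; the robot and the scene stay as the last step left them, time stands still between calls to the robot, and variables do not carry over. Pictures are saved under pics/ and viewed, at most 10 in all, crops included, and the job is handed in when it is done.

Besides the shell and the picture viewer there is one more tool, called after "Request:" as name(argument=value, ...) on one line, values as JSON. jog_arm: Moves the arm, as the interface text tells. Its arguments: {"type":"object","properties":{"motion":{"type":"array"},"grip_force":{"type":"number"}},"required":["motion"]}

```bash
mkdir -p pics; cat > h.py <<'E'
import numpy as np, cv2
from station import bot
from scipy.spatial.transform import Rotation as R
def ray(p,uv):
    n=cv2.undistortPoints(np.array([[uv]],float),np.array(p["camera_matrix"]),np.array(p["distortion"]))[0,0]
    T=np.array(p["T"]); return T[:3,3],T[:3,:3]@np.array([n[0],n[1],1.])
def atz(p,uv,z):
    o,d=ray(p,uv); return o+d*(z-o[2])/d[2]
def tri(ps,uvs):
    A=np.zeros((3,3));b=np.zeros(3)
    for p,uv in zip(ps,uvs):
        o,d=ray(p,uv);d=d/np.linalg.norm(d);M=np.eye(3)-np.outer(d,d);A+=M;b+=M@o
    return np.linalg.solve(A,b)
def proj(p,X):
    Ti=np.linalg.inv(np.array(p["T"]));r,_=cv2.Rodrigues(Ti[:3,:3])
    return cv2.projectPoints(np.array(X,float).reshape(-1,3),r,Ti[:3,3],np.array(p["camera_matrix"]),np.array(p["distortion"]))[0].reshape(-1,2)
def save(p,n): cv2.imwrite(f"pics/{n}.png",p["pixels"][:,:,::-1])
def tot(Xw):  # world displacement to tool axes
    o=bot.get_obs(); q=o["tool_rot"]; return R.from_quat([q[1],q[2],q[3],q[0]]).inv().apply(Xw)
E
python3 - <<'E'
from h import *
np.set_printoptions(precision=3,suppress=True)
a=bot.read_camera("scene");b=bot.read_camera("top")
save(a,"s0");save(b,"t0")
cv2.imwrite("pics/both0.png",np.vstack([a["pixels"],b["pixels"]])[:,:,::-1]) if 0 else None
for n in ["case_base","case_lid","bolt_knob","handle_grip","board_top","washer_tin","label_roll","tape_measure"]:
    r=[bot.tip_of(n,p) for p in (a,b)]
    print(n,[[(np.round(x["xy"],1).tolist(),round(x["score"],2)) for x in k[:2]] for k in r], tri([a,b],[k[0]["xy"] for k in r]) if r[0] and r[1] else "")
o=bot.get_obs();print(o["tool_rot"],o["eef_pos"],o["t"]);print(a["T"],b["T"])
E
```

```text
case_base [[([300.5, 254.6], 0.6)], []] 
case_lid [[([302.6, 246.2], 0.73)], [([304.3, 231.4], 0.74), ([300.1, 230.2], 0.43)]] [ 0.445 -0.051  0.038]
bolt_knob [[([283.4, 236.7], 0.46)], [([289.9, 221.9], 0.4)]] [ 0.472 -0.008  0.074]
handle_grip [[([302.3, 231.5], 0.9)], [([300.0, 228.2], 0.78)]] [ 0.446 -0.043  0.1  ]
board_top [[([315.6, 129.9], 0.95)], [([369.6, 144.1], 0.81)]] [ 0.6   -0.184  0.315]
washer_tin [[([363.1, 241.8], 0.76)], [([381.6, 246.9], 0.56)]] [ 0.403 -0.26  -0.005]
label_roll [[([192.9, 290.1], 0.76)], [([187.0, 222.4], 0.95)]] [ 0.485  0.284 -0.006]
tape_measure [[([213.1, 320.2], 0.59)], [([187.2, 265.4], 0.91)]] [ 0.36   0.28  -0.003]
[0.    0.981 0.194 0.   ] [ 0.257 -0.624  0.231] 0.9
[[-0.494 -0.536  0.685 -0.46 ]
 [-0.869  0.308 -0.386  0.536]
 [-0.004 -0.786 -0.618  1.043]
 [ 0.     0.     0.     1.   ]] [[-0.03  -0.991  0.128  0.364]
 [-0.999  0.033  0.026 -0.015]
 [-0.03  -0.127 -0.991  1.094]
 [ 0.     0.     0.     1.   ]]
```

View pics/s0.png

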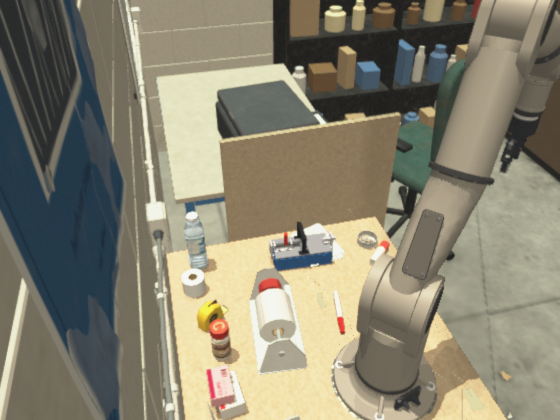

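```bash
python3 -c "
import cv2;a=cv2.imread('pics/t0.png')[170:300,220:400];cv2.imwrite('pics/t0c.png',cv2.resize(a,None,fx=4.4,fy=4.4,interpolation=cv2.INTER_CUBIC))"
```

```text
(no output)
```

View pics/t0c.png

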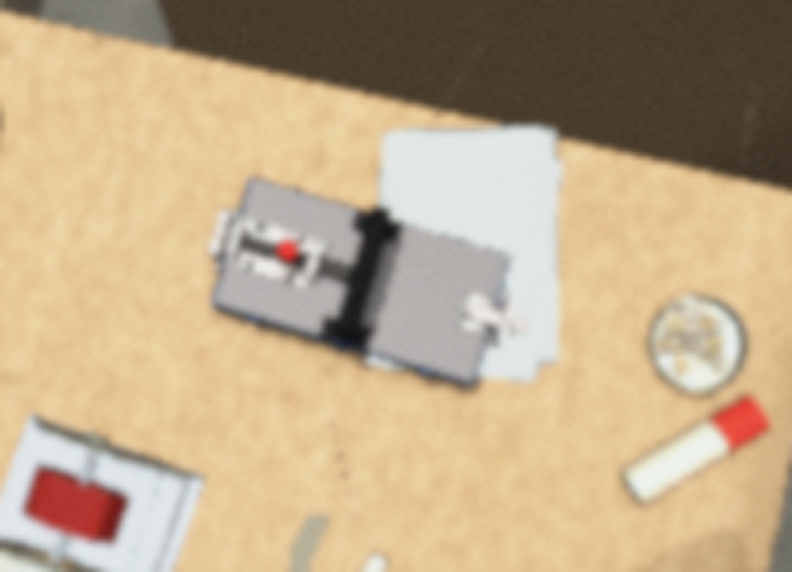

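The scene view shows the case at about (300,250), with its red knob near (286,238) and the board behind it. In the top crop, the knob end (+x of the case) points left, towards world +y. The knob is at crop (288,250) and the lid corners are at (250,178), (510,255), (475,385) and (213,308).

```bash
python3 - <<'E'
from h import *
np.set_printoptions(precision=4,suppress=True)
a=bot.read_camera("scene");b=bot.read_camera("top")
C=[(250,178),(510,255),(475,385),(213,308)]
c=np.array([atz(b,(u/4.4+220,v/4.4+170),.051) for u,v in C]);print(c,c.mean(0))
ax=(c[0]+c[3]-c[1]-c[2])[:2];print("len",np.linalg.norm(ax)/2,"wid",np.linalg.norm(c[0]+c[1]-c[2]-c[3])/2,"yaw",np.arctan2(ax[1],ax[0]), ax/np.linalg.norm(ax))
hs=[]
for p,box in((a,(270,225,300,255)),(b,(275,215,297,240))):
    im=p["pixels"].astype(int);x0,y0,x1,y1=box;s=im[y0:y1,x0:x1]
    m=(s[...,0]>120)&(s[...,1]<90)&(s[...,2]<90);v,u=np.nonzero(m);hs.append((u.mean()+x0,v.mean()+y0));print(len(u),hs[-1],u.min()+x0,u.max()+x0,v.min()+y0,v.max()+y0)
    print(atz(p,hs[-1],.09))
print("knob",tri([a,b],hs))
for p in(a,b): 
    r=bot.tip_of("handle_grip",p)[0]["xy"];print(r,atz(p,r,.103)); print("lid",atz(p,bot.tip_of("case_lid",p)[0]["xy"],.045))
o=bot.get_obs();print(o["contact_force"],o["gripper_width"])
E
```

```text
[[ 0.5043  0.0224  0.051 ]
 [ 0.4514 -0.1353  0.051 ]
 [ 0.373  -0.1104  0.051 ]
 [ 0.4248  0.0474  0.051 ]] [ 0.4384 -0.044   0.051 ]
len 0.1661953592507903 wid 0.08272521041607789 yaw 1.250443825228333 [0.3149 0.9491]
34 (np.float64(285.1764705882353), np.float64(239.2941176470588)) 284 287 233 244
[0.447  0.0058 0.09  ]
14 (np.float64(284.64285714285717), np.float64(227.07142857142858)) 282 287 226 229
[0.4548 0.0019 0.09  ]
knob [0.4552 0.0016 0.0817]
[301.4, 230.0] [ 0.4457 -0.0473  0.103 ]
lid [ 0.4418 -0.0537  0.045 ]
[302.1, 231.1] [ 0.4418 -0.0426  0.103 ]
lid [ 0.4445 -0.0444  0.045 ]
[0.0833 0.3401 0.1727] 1.0006956209302202
```

Request:
jog_arm(motion=[[0, 0, -0.859, 421, -503, 0, 40], [0, 0, -0.859, 421, -503, 0, 40], [0, 0, -0.859, 421, -503, 0, 40], [0, 0, -0.859, 421, -503, 0, 40], [0, 0, -0.859, 421, -503, 0, 40], [0, 0, -0.859, 421, -503, 0, 40], [0, 0, -0.859, 421, -503, 0, 40], [0, 0, -0.859, 421, -503, 0, 40], [0, 0, -0.859, 421, -503, 0, 40], [0, 0, -0.859, 421, -503, 0, 40]], grip_force=30)

```text
t: 2.45
eef_pos: [0.446, -0.0264, 0.2318]
tool_rot: [0.001, 0.811, 0.585, 0.0]
contact_force: [0.6, 0.1, -0.5]
gripper_width: 0.471
grasp_force: 0.0
```

Request:
jog_arm(motion=[[0, 0, 0, 0, 0, 0, 40], [0, 0, 0, 0, 0, 0, 40]])

```text
t: 2.7
eef_pos: [0.4453, -0.0286, 0.2313]
tool_rot: [0.0, 0.811, 0.585, -0.0]
contact_force: [1.3, -0.8, -0.3]
gripper_width: 0.467
grasp_force: 0.0
```

```bash
python3 - <<'E'
from h import *
np.set_printoptions(precision=4,suppress=True)
a=bot.read_camera("scene");b=bot.read_camera("top")
o=bot.get_obs();P=np.array(o["eef_pos"]);print(P,o["t"],o["q"],o["tool_rot"])
cv2.imwrite("pics/s1.png",np.hstack([cv2.resize(p["pixels"][r[1]:r[1]+100,r[0]:r[0]+100],(400,400),interpolation=cv2.INTER_CUBIC) for p,r in((a,(245,180)),(b,(250,175)))])[:,:,::-1])
for p in(a,b): print(bot.tip_of("bolt_knob",p))
k=np.array([.455,.0015,.074]);print("move mm",tot(k-P)*1000)
E
```

```text
[ 0.4451 -0.0297  0.2311] 2.8 [ 0.4392  0.1375 -0.5515  2.0463  0.0872  0.9802 -0.4803] [ 0.0001  0.8118  0.584  -0.0004]
[{'xy': [286.2, 234.8], 'score': 0.43}]
[]
move mm [ 32.8432  -0.5107 157.1323]
```

View pics/s1.png

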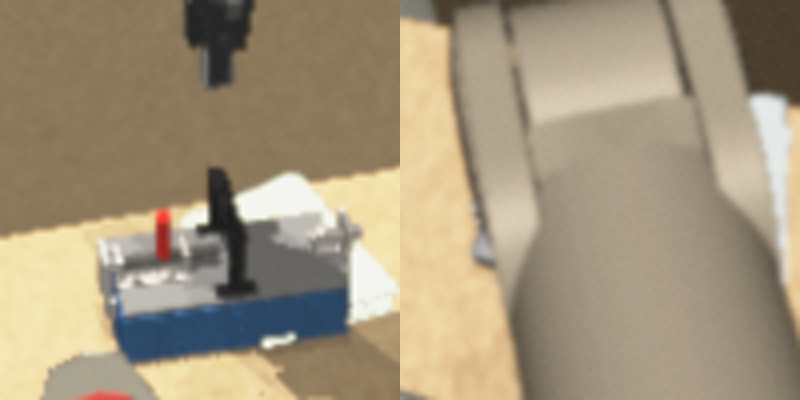

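In the scene crop, the knob's top is at about pixel (286,233) and stands free. The gripper fingers hang over the handle at about (299,201). The top view is blocked by the arm. Next I move over the knob and descend.

Request:
jog_arm(motion=[[0, 0, 0, 33, 0, 20, 40], [0, 0, 0, 33, 0, 60, 40], [0, 0, 0, 33, 0, 100, 40], [0, 0, 0, 33, 0, 110, 40], [0, 0, 0, 33, 0, 110, 40], [0, 0, 0, 33, 0, 110, 40]])

```text
t: 3.65
eef_pos: [0.457, 0.003, 0.1227]
tool_rot: [0.001, 0.811, 0.585, 0.001]
contact_force: [0.8, 0.3, -0.6]
gripper_width: 0.467
grasp_force: 0.0
```

```bash
python3 - <<'E'
from h import *
np.set_printoptions(precision=4,suppress=True)
a=bot.read_camera("scene")
o=bot.get_obs();P=np.array(o["eef_pos"]);print(P,o["t"],o["contact_force"])
cv2.imwrite("pics/s2.png",cv2.resize(a["pixels"][190:270,250:350],(800,640),interpolation=cv2.INTER_CUBIC)[:600,:,::-1])
k=np.array([.455,.0015,.074]);print("move mm",tot(k-P)*1000)
print("tcp px",(proj(a,P)-[250,190])*8,"knob top exp",(proj(a,[.455,.0015,.096])-[250,190])*8)
E
```

```text
[0.457  0.003  0.1227] 3.7 [-1.0422 -1.1932  0.1776]
move mm [-2.1183 -1.5675 48.7091]
tcp px [[274.2766 306.2987]] knob top exp [[280.6686 364.7155]]
```

View pics/s2.png

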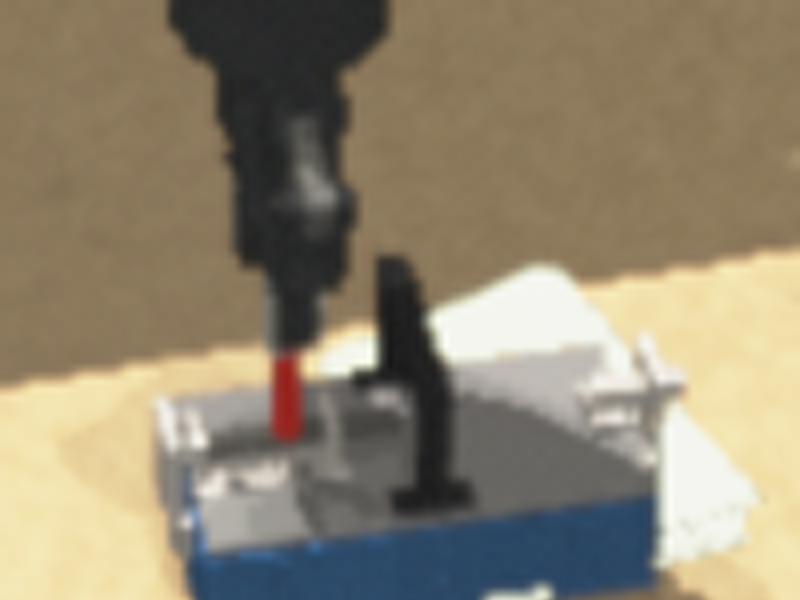

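The knob is at crop (288,395), directly under the fingers and in line along the lid. I'll descend and close.

Request:
jog_arm(motion=[[0, 0, 0, -2, -1.5, 25, 40], [0, 0, 0, -2, -1.5, 45, 40], [0, 0, 0, -2, -1.5, 48, 40], [0, 0, 0, -2, -1.5, 48, 40], [0, 0, 0, -2, -1.5, 48, 24], [0, 0, 0, -2, -1.5, 48, 18], [0, 0, 0, -2, -1.5, 48, 12], [0, 0, 0, -2, -1.5, 48, 5], [0, 0, 0, -2, -1.5, 48, 5], [0, 0, 0, -2, -1.5, 48, 5]], grip_force=20)

```text
t: 4.95
eef_pos: [0.4551, 0.0016, 0.0739]
tool_rot: [0.001, 0.811, 0.585, 0.001]
contact_force: [2.9, -2.4, 4.0]
gripper_width: 0.128
grasp_force: 20.8
```

Request:
jog_arm(motion=[[0, 0, 0, 0, 0, 0, 5], [0, 0, 0, 0, 0, 0, 5]])

```text
t: 5.2
eef_pos: [0.455, 0.0016, 0.0739]
tool_rot: [0.001, 0.811, 0.585, 0.001]
contact_force: [3.1, -2.0, 5.9]
gripper_width: 0.13
grasp_force: 20.8
```

Request:
jog_arm(motion=[[0, 0, 0, 3, 0, 0, 5], [0, 0, 0, 7, 0, 0, 5], [0, 0, 0, 11, 0, 0, 5], [0, 0, 0, 15, 0, 0, 5], [0, 0, 0, 18, 0, 0, 5], [0, 0, 0, 20, 0, 0, 5], [0, 0, 0, 20, 0, 0, 5]])

```text
t: 6.08
eef_pos: [0.4613, 0.0209, 0.0739]
tool_rot: [0.001, 0.811, 0.585, 0.001]
contact_force: [4.1, -1.7, 6.1]
gripper_width: 0.131
grasp_force: 20.9
```

Request:
jog_arm(motion=[[0, 0, 0, 1, 0, 0, 5], [0, 0, 0, 2, 0, 0, 5], [0, 0, 0, 2, 0, 0, 5]])

```text
t: 6.45
eef_pos: [0.4619, 0.0225, 0.0739]
tool_rot: [0.001, 0.811, 0.585, 0.001]
contact_force: [3.2, -2.1, 6.3]
gripper_width: 0.132
grasp_force: 20.9
```

Request:
jog_arm(motion=[[0, 0, 0, 1, 0, 0, 5], [0, 0, 0, 2, 0, 0, 5], [0, 0, 0, 2, 0, 0, 5]])

```text
t: 6.82
eef_pos: [0.4625, 0.0244, 0.0739]
tool_rot: [0.001, 0.811, 0.585, 0.001]
contact_force: [3.1, -2.2, 5.2]
gripper_width: 0.133
grasp_force: 20.9
```

Request:
jog_arm(motion=[[0, 0, 0, 1, 0, 0, 5], [0, 0, 0, 2, 0, 0, 5], [0, 0, 0, 2, 0, 0, 5]])

```text
t: 7.2
eef_pos: [0.4627, 0.025, 0.0738]
tool_rot: [0.001, 0.811, 0.585, -0.0]
contact_force: [1.9, -5.2, 7.4]
gripper_width: 0.129
grasp_force: 21.1
```

```bash
python3 - <<'E'
from h import *
a=bot.read_camera("scene")
o=bot.get_obs();print(o["eef_pos"],o["t"],o["contact_force"],o["q"])
cv2.imwrite("pics/s3.png",cv2.resize(a["pixels"][210:285,250:350],(800,600),interpolation=cv2.INTER_CUBIC)[:,:,::-1])
E
```

```text
[0.46265228 0.02499602 0.0737596 ] 7.25 [ 3.86377313 -4.40433259  8.4196664 ] [ 0.23307814  0.41216921 -0.50217261  2.15306926  0.32825324  0.64838044
 -0.82021838]
```

View pics/s3.png

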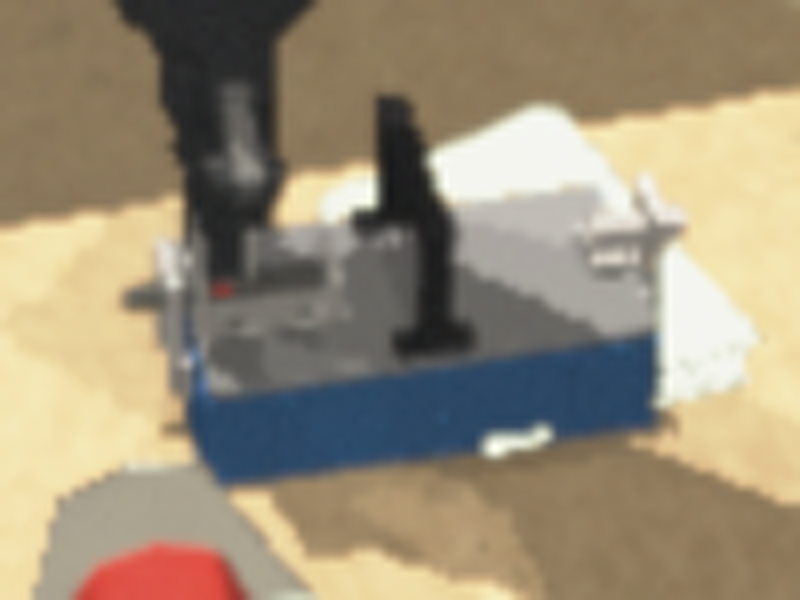

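The scene crop shows the bolt's tip standing out beyond the keeper at crop (125–160, 297). The last step met resistance. I'll check how far the tip stands out, since the fingers could have touched the keeper instead.

```bash
python3 - <<'E'
from h import *
a=bot.read_camera("scene")
u=np.array([.3149,.9491]);n=np.array([-u[1],u[0]]);c=np.array([.4384,-.044])
W=lambda x,y,z:[*(c+u*x/1000+n*y/1000),z/1000]
pts={"tip home":(106,0,59),"tip -3":(103,0,59),"tip -6":(100,0,59),"keeper top":(90,0,76),"keeper near top":(90,14,76),"lid corner+ near":(83,41,51),"lid corner - near":(-83,41,51),"handle":(0,0,66+45)}
for k,v in pts.items(): print(k,(proj(a,W(*v))[0]-[250,210])*8)
P=np.array(bot.get_obs()["eef_pos"])[:2]-c;print("tcp in lid",P@u,P@n)
E
```

```text
tip home [124.69703347 305.37285417]
tip -3 [132.89595713 304.22952095]
tip -6 [141.0896448  303.08696583]
keeper top [167.67673128 264.52424303]
keeper near top [174.84981942 290.7510365 ]
lid corner+ near [209.1993409  390.94774249]
lid corner - near [661.03567777 326.34639747]
handle [414.66006933 157.75042211]
tcp in lid 0.07313031245440052 -0.001273917921718497
```

Request:
jog_arm(motion=[[0, 0, 0, -2, 0, 0, 30], [0, 0, 0, -3, 0, 0, 30], [0, 0, 0, -3, 0, -5, 30], [0, 0, 0, -3, 0, -6, 20], [0, 0, 0, -3, 0, -6, 5], [0, 0, 0, -3, 0, -6, 5], [0, 0, 0, -3, 0, -6, 5], [0, 0, 0, -3, 0, -6, 5]], grip_force=30)

```text
t: 8.3
eef_pos: [0.4617, 0.0237, 0.0796]
tool_rot: [0.0, 0.811, 0.585, 0.001]
contact_force: [1.6, -0.0, 3.4]
gripper_width: 0.129
grasp_force: 29.5
```

Request:
jog_arm(motion=[[0, 0, 0, 1, 0, 0, 5], [0, 0, 0, 2, 0, 0, 5], [0, 0, 0, 3, 0, 0, 5], [0, 0, 0, 3, 0, 0, 5]])

```text
t: 8.8
eef_pos: [0.4617, 0.0242, 0.0794]
tool_rot: [0.001, 0.812, 0.584, -0.001]
contact_force: [-0.5, -6.6, 7.3]
gripper_width: 0.123
grasp_force: 29.9
```

Request:
jog_arm(motion=[[0, 0, 0, 1, 0, 0, 5], [0, 0, 0, 2, 0, 0, 5], [0, 0, 0, 3, 0, 0, 5], [0, 0, 0, 3, 0, 0, 5]])

```text
t: 9.3
eef_pos: [0.4624, 0.0263, 0.0794]
tool_rot: [0.001, 0.812, 0.584, -0.002]
contact_force: [-0.4, -7.6, 9.0]
gripper_width: 0.126
grasp_force: 30.1
```

Request:
jog_arm(motion=[[0, 0, 0, -3, 0, 0, 30], [0, 0, 0, -3, 0, 0, 30], [0, 0, 0, -3, 0, -20, 50], [0, 0, 0, -3, 0, -50, 50], [0, 0, 0, -3, 0, -75, 50], [0, 0, 0.18, -20, 0, -75, 50], [0, 0, 0.36, -40, 0, -75, 50], [0, 0, 0.54, -60, 0, -75, 50], [0, 0, 0.72, -72, 0, -75, 50], [0, 0, 0.9, -72, 0, -75, 50]])

```text
t: 10.55
eef_pos: [0.4394, -0.0397, 0.1538]
tool_rot: [-0.0, 0.985, 0.17, -0.001]
contact_force: [0.4, 0.5, 0.1]
gripper_width: 0.588
grasp_force: 0.0
```

Request:
jog_arm(motion=[[0, 0, 0.18, 0, 0, 0, 50], [0, 0, 0.36, 0, 0, 0, 50], [0, 0, 0.54, 0, 0, 0, 50], [0, 0, 0.671, 0, 0, 0, 50], [0, 0, 0.671, 0, 0, 0, 50], [0, 0, 0.671, 0, 0, 0, 50]])

```text
t: 11.3
eef_pos: [0.44, -0.0388, 0.1541]
tool_rot: [-0.0, 0.987, -0.158, -0.0]
contact_force: [0.8, 0.2, 0.8]
gripper_width: 0.583
grasp_force: 0.0
```

```bash
python3 - <<'E'
from h import *
np.set_printoptions(precision=4,suppress=True)
a=bot.read_camera("scene")
o=bot.get_obs();P=np.array(o["eef_pos"]);print(P,o["t"],o["q"],o["tool_rot"],o["contact_force"])
q=o["tool_rot"];y=R.from_quat([q[1],q[2],q[3],q[0]]).apply([0,1,0]);print("tool y",y,"want +-[.3149 .9491]")
cv2.imwrite("pics/s4.png",cv2.resize(a["pixels"][210:285,250:350],(800,600),interpolation=cv2.INTER_CUBIC)[:,:,::-1])
print("move mm",tot(np.array([.4405,-.0425,.085])-P)*1000)
for n in("handle_grip","bolt_knob","case_lid"):
  r=bot.tip_of(n,a); print(n,r and (r[0],atz(a,r[0]["xy"],{"h":.103,"b":.09,"c":.045}[n[0]])))
E
```

```text
[ 0.4401 -0.0389  0.1542] 11.35 [ 0.2008  0.2131 -0.2838  2.1515  0.0834  0.7873 -2.0255] [-0.0001  0.9873 -0.1587 -0.0002] [-0.4577  0.066  -1.0228]
tool y [-0.3134 -0.9496 -0.    ] want +-[.3149 .9491]
move mm [ 1.526   3.3351 69.1583]
handle_grip ({'xy': [304.1, 233.6], 'score': 0.65}, array([ 0.4286, -0.0458,  0.103 ]))
bolt_knob ({'xy': [277.5, 238.2], 'score': 0.56}, array([0.4619, 0.0225, 0.09  ]))
case_lid ({'xy': [301.9, 244.0], 'score': 0.65}, array([ 0.4474, -0.0516,  0.045 ]))
```

View pics/s4.png

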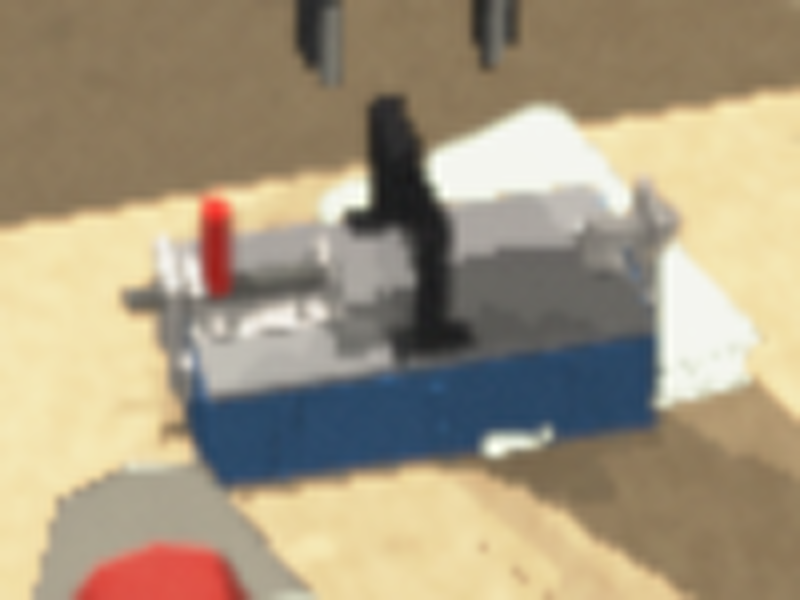

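The bolt is through the keeper, with its tip at crop (125,297) and the knob at (217,245) by the keeper. The open fingers straddle the handle's bar symmetrically. I'll descend and grip.

Request:
jog_arm(motion=[[0, 0, 0, 1.5, 3.3, 15, 50], [0, 0, 0, 1.5, 3.3, 40, 50], [0, 0, 0, 1.5, 3.3, 60, 50], [0, 0, 0, 1.5, 3.3, 70, 50], [0, 0, 0, 1.5, 3.3, 70, 50], [0, 0, 0, 1.5, 3.3, 70, 35], [0, 0, 0, 1.5, 3.3, 70, 22], [0, 0, 0, 1.5, 3.3, 70, 14], [0, 0, 0, 1.5, 3.3, 70, 5], [0, 0, 0, 1.5, 3.3, 70, 5]], grip_force=90)

```text
t: 12.75
eef_pos: [0.4412, -0.0426, 0.0851]
tool_rot: [0.0, 0.987, -0.16, 0.001]
contact_force: [-1.9, -0.8, 7.5]
gripper_width: 0.145
grasp_force: 88.1
```

Request:
jog_arm(motion=[[0, 0, 0, 0, 0, 0, 5], [0, 0, 0, 0, 0, 0, 5], [0, 0, 0, 0, 0, 0, 5], [0, 0, 0, 0, 0, 0, 5]])

```text
t: 13.25
eef_pos: [0.4412, -0.0426, 0.0851]
tool_rot: [0.0, 0.987, -0.16, 0.001]
contact_force: [-1.4, 0.3, 7.1]
gripper_width: 0.147
grasp_force: 88.1
```

Request:
jog_arm(motion=[[0, 0, 0, 0, 0, -2, 5], [0, 0, 0, 0, 0, -4, 5], [0, 0, 0, 0, 0, -7, 5], [0, 0, 0, 0, 0, -10, 5], [0, 0, 0, 0, 0, -14, 5], [0, 0, 0, 0, 0, -18, 5], [0, 0, 0, 0, 0, -21, 5], [0, 0, 0, 0, 0, -23, 5], [0, 0, 0, 0, 0, -24, 5], [0, 0, 0, 0, 0, -24, 5]])

```text
t: 14.5
eef_pos: [0.4407, -0.0427, 0.1083]
tool_rot: [0.0, 0.987, -0.16, 0.0]
contact_force: [-0.2, 0.1, -7.0]
gripper_width: 0.149
grasp_force: 87.7
```

```bash
python3 - <<'E'
from h import *
a=bot.read_camera("scene")
o=bot.get_obs();print(o["eef_pos"],o["t"],o["contact_force"],o["torque"])
cv2.imwrite("pics/s5.png",cv2.resize(a["pixels"][190:280,245:365],(800,600),interpolation=cv2.INTER_CUBIC)[:,:,::-1])
E
```

```text
[ 0.44058325 -0.04271276  0.10824034] 14.55 [ 0.04384922  0.86102142 -6.3997927 ] [-0.03009028  0.00482188  0.01313654]
```

View pics/s5.png

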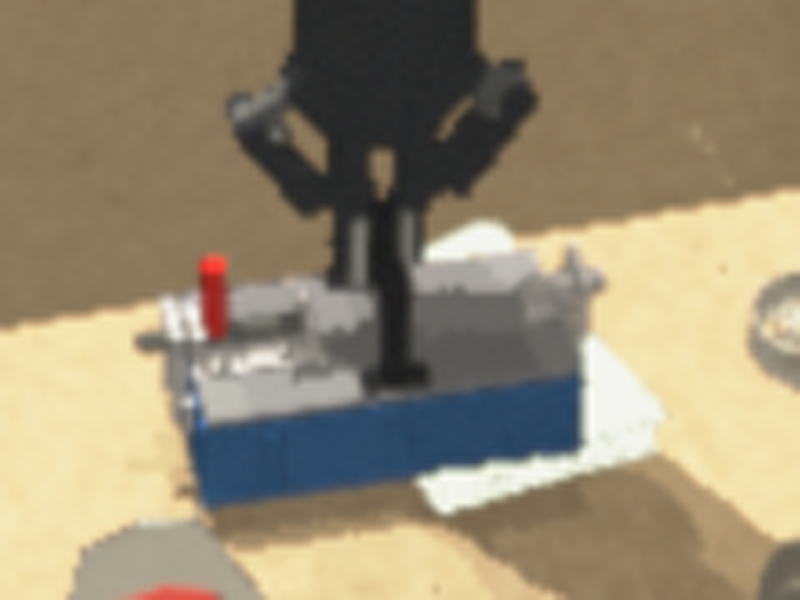

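The whole case hangs level, with the blue box up together with the lid and the bolt still home (tip at crop (150,340)). The weight is about 7 N, which fits lid plus box. I'll raise it the rest of the way.

Request:
jog_arm(motion=[[0, 0, 0, 0, 0, -4, 5], [0, 0, 0, 0, 0, -12, 5], [0, 0, 0, 0, 0, -24, 5], [0, 0, 0, 0, 0, -38, 5], [0, 0, 0, 0, 0, -52, 5], [0, 0, 0, 0, 0, -66, 5], [0, 0, 0, 0, 0, -80, 5], [0, 0, 0, 0, 0, -92, 5], [0, 0, 0, 0, 0, -102, 5], [0, 0, 0, 0, 0, -110, 5]])

```text
t: 15.8
eef_pos: [0.4406, -0.0427, 0.2188]
tool_rot: [0.0, 0.987, -0.16, -0.0]
contact_force: [-0.3, -0.0, -6.0]
gripper_width: 0.146
grasp_force: 87.8
```

Request:
jog_arm(motion=[[0, 0, 0, 0, 0, -6, 5], [0, 0, 0, 0, 0, -11, 5], [0, 0, 0, 0, 0, -15, 5], [0, 0, 0, 0, 0, -17, 5], [0, 0, 0, 0, 0, -18, 5], [0, 0, 0, 0, 0, -18, 5], [0, 0, 0, 0, 0, -18, 5], [0, 0, 0, 0, 0, -18, 5], [0, 0, 0, 0, 0, -18, 5], [0, 0, 0, 0, 0, -18, 5]])

```text
t: 17.05
eef_pos: [0.4406, -0.0427, 0.2363]
tool_rot: [-0.0, 0.987, -0.16, -0.0]
contact_force: [0.1, -0.2, -6.7]
gripper_width: 0.146
grasp_force: 87.7
```

```bash
python3 - <<'E'
from h import *
a=bot.read_camera("scene")
o=bot.get_obs();print(o["eef_pos"],o["tool_rot"],o["t"],o["contact_force"],o["torque"],np.abs(o["joint_vel"]).max())
cv2.imwrite("pics/s6.png",cv2.resize(a["pixels"][130:280,220:420],(800,600),interpolation=cv2.INTER_CUBIC)[:,:,::-1])
c=np.array([.440,-.042]);u=np.array([.3149,.9491]);n=np.array([-u[1],u[0]])
for z in(.15,.147,.195): print(z,[((proj(a,[*(c+u*x+n*.042),z])[0]-[220,130])*4).round(0) for x in(.085,-.085)])
E
```

```text
[ 0.44062825 -0.04270963  0.23630245] [ 1.23310915e-05  9.87126918e-01 -1.59938887e-01 -1.35997804e-05] 17.1 [ 0.18905669  0.32936548 -6.40476179] [ 0.02412581 -0.03231524 -0.00287059] 0.0016927135386408981
0.15 [array([217., 412.]), array([459., 379.])]
0.147 [array([217., 415.]), array([459., 382.])]
0.195 [array([216., 361.]), array([463., 328.])]
```

View pics/s6.png

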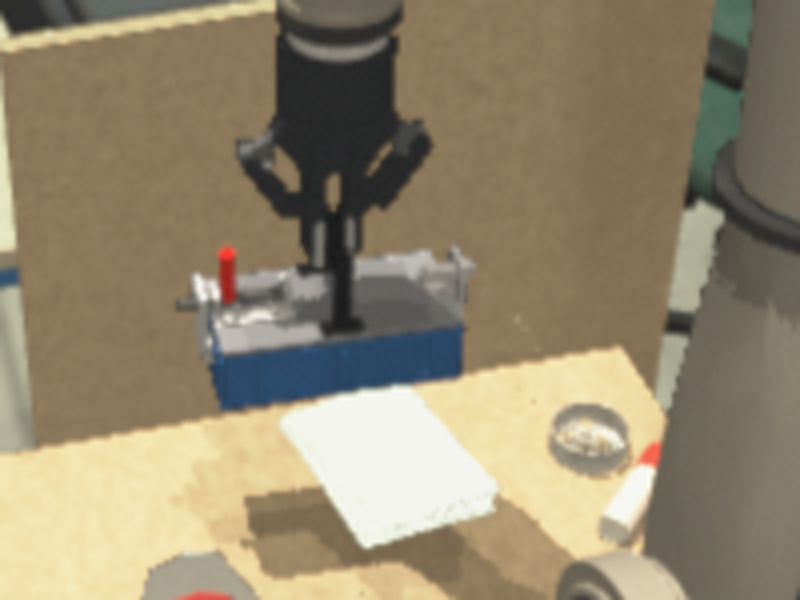

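The case hangs level. Its lower corners are at about (220,409) and (460,376), against (217,412) and (459,379) predicted for an underside at 15 cm. The bolt is home and the arm is still.

```bash
python3 -c "
from station import bot
print(bot.hand_in())"
```

```text
the job is handed in; nothing more can be done
None
```

The bolt is fully home through its keeper, and the gripper is holding the case level and still by its handle, underside about 15 cm above the bench; the job is handed in at about 17 s.

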